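# Load the last bracket on the revolving spray tree

### The arm

A 7-joint arm with a two-finger parallel gripper is mounted at the origin on a cart in front of the work surface, level with it; the furniture and walls round the work are solid. World frame = base frame: x ahead of the robot, y to its left, z up, the work surface at z = 0. Lengths are in m, angles in rad, forces in N, time in s.
With the tool pointing down it reaches from about 0.4 to 0.85 m from the base axis. Payload 10.4 kg.
Tool frame: the origin (TCP) lies midway between the tips of the shut fingers; the grasp point (between the pads) lies 19 mm behind it; z points along the fingers, y is the line along which they close (so a half turn about z gives the same grasp; the last joint's range is limited). The gripper opens to 87 mm and grips with 3 to 60 N. Pads are 19 mm wide; open, the fingers measure 117 mm over their backs; the gripper's body (75 mm by 190 mm) begins 51 mm behind the grasp point.
Start: joints at [1.102, 0.332, -0.065, 1.46, 0.022, 1.35, -0.088], TCP at [0.27, -0.564, 0.223] pointing down, gripper open.
Joint ranges: [-2.6, 2.6], [-0.5, 2.12], [-1.47, 1.34], [0.16, 2.42], [-1.27, 4.41], [0.06, 2.06], [-2.6, 2.6]. Speed limits (rad/s): [2.22, 2.22, 2.79, 2.79, 3.14, 3.14, 3.14].

### API

Orientations are given as a unit quaternion [x, y, z, w].
In Python, from bench import r gives the robot as it stands.
- The arm moves only by the tool move_arm, never from a script. Its argument "targets" is a list of rows, each a list of 3 entries, a list of its own where there are three numbers: the shift along the tool's x, y, z in cm, then the turn, a rotation vector about the tool's x, y, z in rad, then the opening in per cent of the stroke, from 0 (shut) to 100 (fully open). In form: [[[x, y, z], [wx, wy, wz], gripper], ...]. A call has 1 to 20 rows; each row shifts and turns the commanded pose from where the row before left it, along the tool's axes as they then stand; what a row does not reach is not made up. A row lasts 1/8 s, in which the tool goes at most 62.5 mm and 10.7 degrees, less where a joint would pass 70% of its speed; a pose out of reach is approached as far as the arm can. A call with a gripper value outside its range is refused whole. The fingers move at their own pace and stop on an object; "grip_force" is the grip in N (left out, the last holds). Time passes only in rows, so rows that do not move let the fingers close. It gives the time, the measured TCP pose, the force, the opening and the grip force at its end, in the units of the state.
- r.read_state(): the state, without advancing time (a new reading comes with each control period).
- r.camera(name): name is "scene" or "top"; returns a dict with "image" (420x560x3 uint8, blue, green, red), "vertical_fov" (degrees; the focal length in pixels is half the picture's height over the tangent of half this angle, whatever the lens; pixels are square), "cx", "cy" (the principal point, pixels), "cam_to_world" (4x4, takes a point from camera to world coordinates). Camera axes: x right, y down, z forward; pixel columns grow to the right and rows downward; lengths in m; the calibration is good to about 2 mm. A picture is of the moment at which its call begins. There is no depth.
- r.close_job(): hands the job in; it is judged then, once.
The state is a dict: "time": time; "joint_positions": joint angles; "joint_vel": joint speeds; "joint_torque": joint torques, N m; "ee_pos": TCP position; "eef_rot": TCP orientation; "ft_force": force on the tool from outside, world axes, zero at the start; "torque": the same for the moment, N m; "width": finger opening in m; "grip_force": force on a finger pad.
Only numpy, scipy, OpenCV 4.12 (cv2) and the standard library are available. Lean on these libraries where they do the work, as an engineer would, in place of code of your own. Each camera call takes 0.05 s, during which the arm holds its last target. There are 200 camera calls.

### The job

Load the last loose bracket on the revolving spray tree: turn the tree until its empty arm clicks into the index over the yellow mark on the base, then hang the bracket on that arm by the slot in its upright plate and slide it fully home against the collar, so that the yellow drop catch springs back down in front of it. The arms bend easily, so turn it with less than about 3 kg of push, and feel your way with the bracket, never pressing it on the tree with more than about 1.5 kg. Leave the other things on the bench where they are.

Things in the scene. Friction and masses are not known exactly. Their poses are not given: they have to be found in the camera images.
- tree_base: Round grey foot of the spray tree, 170 mm across, 16 mm thick, fixed to the bench. Origin: centre of its underside, on the upright turning axis. A yellow bar on its rim marks the front, in its own -x direction; a dark box at the back (+x), 38 mm high, holds the index plunger.
- tree_top (a point): Top of the tree's post, on the turning axis, 194 mm above the bench. The post carries four level arms a quarter turn apart; three carry a bracket like the loose one (they reach 95 mm out from the axis, upper edges 206 mm and feet 94 mm above the bench, free to swing a little), the fourth is empty. The arms bend if pushed with 30 N, or if the bracket bears on them (all its contacts added up) with 16 N.
- tree (a joint): Turning angle of the tree (rad), growing counter-clockwise from above, no end stops. At 0 and 6.283 the empty arm points over the yellow mark (base's -x). A sprung ball clicks in there and every quarter turn: it rides up a bump from 0.23 to 0.11 rad before each (up to 0.5 N m) and draws the tree in over the last 0.06. Elsewhere 0.1 N m of friction holds it. Push an arm sideways near its end to turn it.
- branch_tip (a point): End of the empty arm, at the height of its top face: 112 mm from the turning axis, 170 mm above the bench, moves with the tree. Its -x axis points outward along the arm. The arm is a bar 10 mm wide, 12 mm high, its last 6 mm rounded in side view.
- branch_seat (a point): Point on top of the empty arm, middle of the place where the bracket hangs: 67 mm from the axis; axes as at the arm's end. Dark stop collar, 21 mm across: its outer face is 62 mm from the axis, its edge 4.5 mm above the arm's top. The catch's toe stands about 72.2 mm from the axis, so the 8 mm plate has about 2.2 mm of play when home.
- catch (a joint): Angle (rad) of the yellow sprung drop catch under the empty arm: 0 down, 0.27 fully up. Its slope falls from a pin 101 mm from the axis to the toe, 25 mm below the arm's top. A plate slid in with its slot's top lying on the arm meets it some 85 mm out, lifts it 0.2 and lets it drop behind itself, for about 2 to 8 N of push; carried over 1 mm higher, the plate jams on it. The collar is felt as a hard rise.
- bracket: The loose bracket, a welded T of light alloy in red-brown primer, about 0.18 kg: foot plate 56 x 44 x 8 mm on the bench and, across its middle, an upright plate 8 mm thick (along the bracket's x), 40 mm wide (along y), top edge 112 mm above the underside. Origin: centre of the underside; z up. The same both ways round. The 36 mm of plate above the slot serve as grip.
- slot_top (a point): Middle of the upper end of the bracket's slot, 76 mm above its underside, half way through the plate; axes as the bracket's. The slot goes through along x, is 14 mm wide and 20 mm high (76 down to 56 mm) with chamfered corners, so that its upper end centres itself on the arm. Once hung, this point lies on the arm's top.
- tape_measure: Yellow tape measure, 65 x 81 x 33 mm, loose on the bench; origin: centre of its underside. To be left alone.
- screw_jar_2: Screw jar with a white lid, 69 x 67 x 81 mm, loose; origin: centre of its underside. To be left alone.
- sanding_block: Wooden sanding block, 45 x 110 x 35 mm, loose; origin: centre of its underside. To be left alone.
Not all that is in view belongs to the job. What is shaped like the bracket but green, orange or turquoise is not meant.

How it is judged:
On the way, in this order (a step that is already met when the one before it is completed fails the run):
1. the empty arm stands in the index over the yellow mark, before the bracket is brought to it ((value of joint tree between -0.05 and 0.05 rad or value of joint tree between 6.233 and 6.333 rad) and velocity of joint tree between -0.1 and 0.1 rad/s and distance between slot_top and branch_seat above 0.06 m), for 0.3 s.
2. the bracket hangs on the empty arm, home between collar and catch, the catch down again ((value of joint tree between -0.05 and 0.05 rad or value of joint tree between 6.233 and 6.333 rad) and x of slot_top in the frame of branch_seat between -0.004 and 0.004 m and y of slot_top in the frame of branch_seat between -0.004 and 0.004 m and z of slot_top in the frame of branch_seat between -0.004 and 0.004 m and angle between bracket's own z axis and vertical below 0.12 rad and value of joint catch below 0.06 rad), for 0.2 s.
At the end, for the whole second after the job is handed in: The empty arm is in the index over the yellow mark (within 0.05 rad), the bracket hangs upright on it (within 0.12 rad), the top of its slot on the arm within 4 mm each way of the seat between collar and catch, the catch is down (under 0.06 rad), and all is at rest and let go (all of step 2 and linear speed of bracket below 0.03 m/s and angular speed of bracket below 0.3 rad/s and velocity of joint tree between -0.05 and 0.05 rad/s); the robot touches nothing.
It fails at once if the bracket is pushed against the tree with more than 16 N (contact force between bracket and tree_base above 16 N).
It fails at once if the robot pushes on the tree with more than 30 N (contact force between any of the arm, the fingers and tree_base above 30 N).
It fails at once if the tape measure, the jar or the sanding block is shifted by more than 30 mm (distance of any of tape_measure, screw_jar_2, sanding_block from where it was at the start of the episode above 0.03 m).
It also fails if it takes over 72 s, if anything falls off the work surface, if the arm or the gripper's body presses on something with over 40 N, if the wrist force passes 120 N, or if a joint passes its speed limit or range.

## Working session

There is one attempt and no reset: what is moved stays moved. The work goes in short steps, Python scripts to look and compute and a tool call to move; the robot and the scene stay as the last step left them, time stands still between calls to the robot, and variables do not carry over. Pictures are saved under pics/ and viewed, at most 10 in all, crops included, and the job is handed in when it is done.

Besides the shell and the picture viewer there is one more tool, called after ">>>" as a command line: name --argument value ..., lists and objects as JSON in quotes. move_arm: Moves the arm, as the interface text tells. Its arguments: {"type":"object","properties":{"targets":{"type":"array"},"grip_force":{"type":"number"}},"required":["targets"]}

```bash
mkdir -p pics; ls; cat > h.py <<'E'
import numpy as np, cv2
from bench import r
np.set_printoptions(precision=4,suppress=True)
def cam(n):
    c=r.camera(n); im=np.asarray(c["image"]); f=im.shape[0]/2/np.tan(np.radians(c["vertical_fov"])/2)
    return im,f,c["cx"],c["cy"],np.array(c["cam_to_world"])
def ray(c,u,v):
    im,f,cx,cy,T=c; d=T[:3,:3]@np.array([(u-cx)/f,(v-cy)/f,1]); return T[:3,3],d
def onz(c,u,v,z):
    o,d=ray(c,u,v); return o+d*(z-o[2])/d[2]
def proj(c,p):
    im,f,cx,cy,T=c; q=T[:3,:3].T@(np.asarray(p)-T[:3,3]); return np.array([f*q[0]/q[2]+cx,f*q[1]/q[2]+cy])
def tri(c1,p1,c2,p2):
    A=[];b=[]
    for c,p in((c1,p1),(c2,p2)):
        o,d=ray(c,*p);d=d/np.linalg.norm(d);M=np.eye(3)-np.outer(d,d);A.append(M);b.append(M@o)
    return np.linalg.lstsq(np.vstack(A),np.hstack(b),rcond=None)[0]
E
python3 - <<'E'
from h import *
for n in("scene","top"):
    c=cam(n); cv2.imwrite(f"pics/{n}0.png",cv2.resize(c[0],(784,588),interpolation=cv2.INTER_CUBIC)); print(n,c[1:4],c[4])
s=r.read_state(); print(s)
E
```

```text
pics
scene (np.float64(544.9069876006229), 272.5013631628835, 217.14114777934628) [[-0.8537 -0.2446  0.4598 -0.2283]
 [-0.5203  0.4381 -0.733   1.1065]
 [-0.0222 -0.865  -0.5013  0.9066]
 [ 0.      0.      0.      1.    ]]
top (np.float64(479.3386763971797), 273.2045086089247, 217.37426171646777) [[-0.0065 -0.9991  0.0426  0.4252]
 [-1.      0.0066  0.004  -0.0122]
 [-0.0042 -0.0425 -0.9991  1.2565]
 [ 0.      0.      0.      1.    ]]
{'time': 0.1, 'joint_positions': array([ 1.1024,  0.3328, -0.0647,  1.4609,  0.0216,  1.3499, -0.0885]), 'joint_vel': array([-0.0002, -0.0001,  0.0013, -0.0022, -0.0007, -0.0007, -0.0006]), 'joint_torque': array([  0.0019, -62.454 ,   0.025 , -39.0719,  -0.0613,   0.0365,
        -0.    ]), 'ee_pos': array([ 0.2693, -0.5636,  0.2218]), 'eef_rot': array([ 0.9753,  0.2211, -0.0002, -0.0007]), 'ft_force': array([-0.3692, -0.0883,  0.4631]), 'torque': array([ 0.0054, -0.027 , -0.0429]), 'grip_force': 0.0, 'width': 0.08707245931463013}
```

View pics/scene0.png

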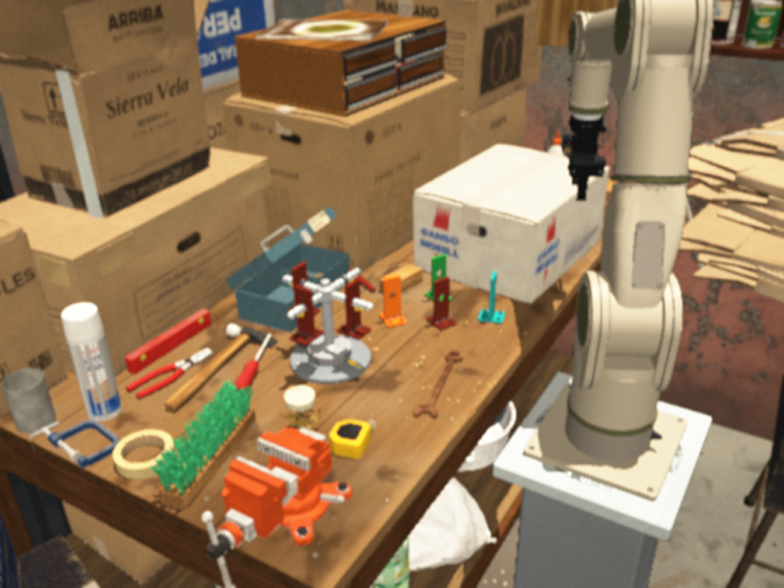

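View pics/top0.png

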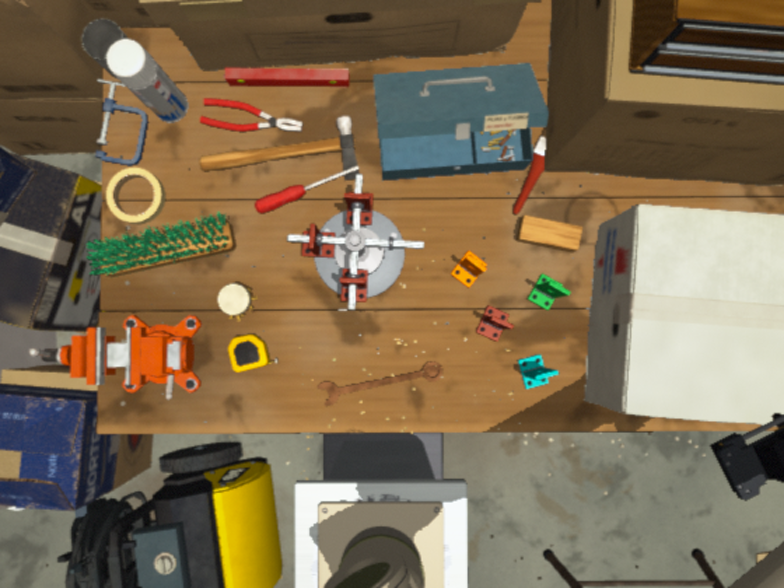

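The top view shows the tree at about (355,240), its empty arm pointing right towards (423,244). The loose red-brown bracket is at (493,323). The scene view has the tree at (330,330) and the bracket at (441,303). Next I'll zoom in to find the yellow mark.

```bash
python3 - <<'E'
from h import *
a=cam("scene")[0][180:285,190:370]; b=cam("top")[0][110:270,195:415]
A=cv2.resize(a,(500,292),interpolation=cv2.INTER_CUBIC);B=cv2.resize(b,(800,582),interpolation=cv2.INTER_CUBIC)
cv2.imwrite("pics/b1.png",B)
cv2.imwrite("pics/a1.png",cv2.resize(a,(800,467),interpolation=cv2.INTER_CUBIC))
E
```

```text
(no output)
```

View pics/a1.png

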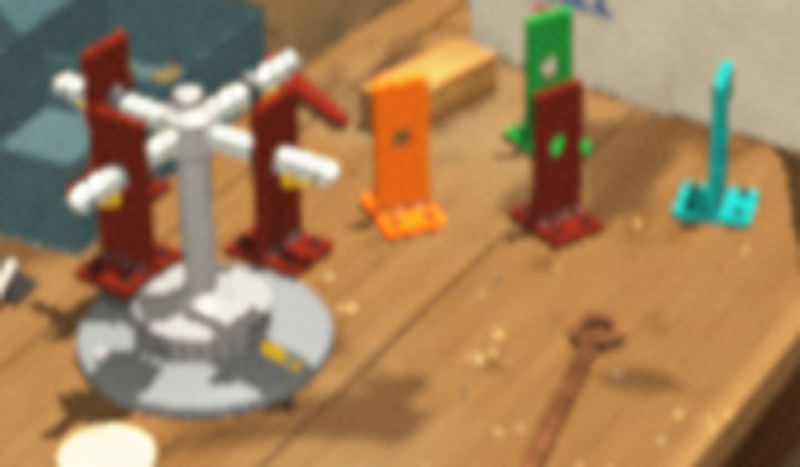

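View pics/b1.png

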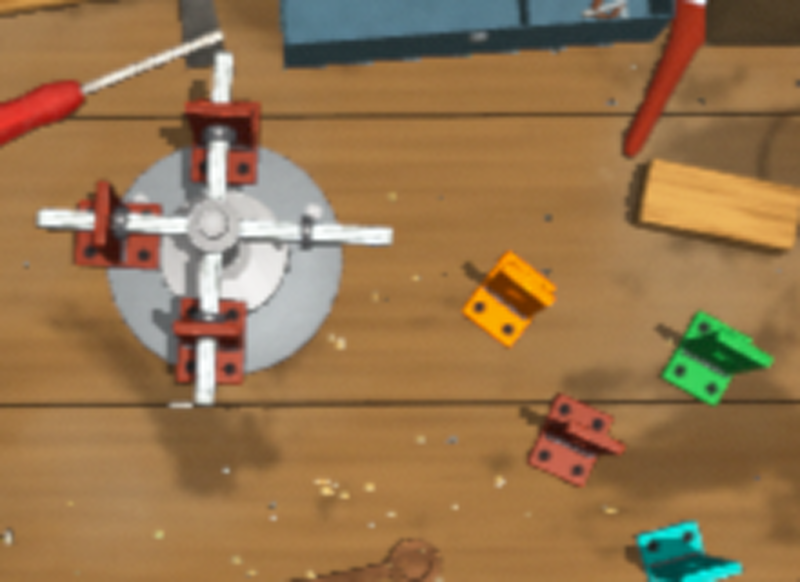

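```bash
python3 - <<'E'
from h import *
S=cam("scene");T=cam("top")
k=800/220;tp=lambda u,v:(195+u/k,110+v/k)
k2=800/180;sp=lambda u,v:(190+u/k2,180+v/k2)
print("mark",onz(S,*sp(283,355),.016))
print("base", [onz(T,*tp(*p),.016)[:2] for p in((108,265),(342,260),(225,259))])
print("post",onz(T,*tp(213,224),.194), "tri",tri(S,sp(187,95),T,tp(213,224)))
print("arm tip",onz(T,*tp(392,237),.170), "others",onz(T,*tp(205,404),.170),onz(T,*tp(38,218),.17),onz(T,*tp(223,53),.17))
# base circle fit
im=T[0];hsv=cv2.cvtColor(im,cv2.COLOR_BGR2HSV)
m=((hsv[...,1]<60)&(hsv[...,2]>90)).astype(np.uint8)
m[:, :220]=0;m[:,292:]=0;m[:145]=0;m[215:]=0
ys,xs=np.nonzero(m);P=np.array([onz(T,x,y,.016)[:2] for x,y in zip(xs,ys)])
c0=onz(T,*tp(225,259),.016)[:2]
from scipy.optimize import least_squares
d=P-c0;a=np.degrees(np.arctan2(d[:,1],d[:,0]));R=np.hypot(*d.T)
E=[]
for b in range(-180,180,4):
    s=(a>=b)&(a<b+4)&(R<.092)
    if s.any(): i=np.argmax(R*s); E.append(P[i])
E=np.array(E)
f=lambda q:np.hypot(*(E-q).T)-.085
o=least_squares(f,c0,loss="soft_l1",f_scale=.001);print("basefit",o.x,np.round(f(o.x)*1000,1))
# red-brown blob
for n,C,(x0,x1,y0,y1) in(("top",T,(335,372,212,248)),("scene",S,(300,330,192,240))):
    h=cv2.cvtColor(C[0],cv2.COLOR_BGR2HSV);sub=h[y0:y1,x0:x1]
    mm=(((sub[...,0]<8)|(sub[...,0]>172))&(sub[...,1]>100)).astype(np.uint8)
    q=cv2.resize(C[0][y0:y1,x0:x1],None,fx=10,fy=10,interpolation=cv2.INTER_CUBIC)
    cv2.imwrite(f"pics/br_{n}.png",q);print(n,mm.sum(),cv2.boundingRect(mm))
a=cv2.imread("pics/br_top.png");b=cv2.imread("pics/br_scene.png")
w=np.zeros((480,370+300,3),np.uint8);w[:360,:370]=a;w[:,370:]=b;cv2.imwrite("pics/br.png",w)
E
```

```text
mark [0.5084 0.0399 0.016 ]
base [array([0.5687, 0.1182]), array([ 0.5711, -0.0491]), array([0.5724, 0.0345])]
post [0.5729 0.0351 0.194 ] tri [0.5742 0.0356 0.1879]
arm tip [ 0.5672 -0.0759  0.17  ] others [0.4634 0.0417 0.17  ] [0.5808 0.1459 0.17  ] [0.6843 0.0293 0.17  ]
basefit [0.5746 0.0358] [-57.3 -54.4  -0.9  -2.2  -1.5  -1.2  -1.4  -1.1  -1.9  -1.   -1.7  -1.7
  -1.5  -2.6  -2.   -1.4  -2.6  -2.3  -1.6  -3.   -1.5  -2.3  -2.8  -2.6
   6.1   7.1   7.6  -1.7  -1.4  -1.6  -2.7  -2.2  -1.3  -1.9  -1.9  -1.3
  -2.1  -1.3  -1.6  -1.4  -3.3 -32.2 -32.9 -33.8  -0.2   2.5   2.9  -2.
 -27.9  -3.4  -1.5  -0.5  -1.5  -0.9  -1.5  -0.4  -0.3  -1.6  -1.1  -0.4
  -9.   -0.5  -1.4  -2.9 -38.9 -39.7 -39.8 -39.8  -2.9  -1.7  -1.1  -1.4
  -0.6  -0.9  -0.9  -0.5  -1.7  -0.4  -0.5  -0.3  -1.   -1.6  -2.9  -5.2
 -23.1  -8.1   4.5   3.5   2.9]
top 333 (6, 7, 25, 24)
scene 325 (5, 6, 20, 37)
```

View pics/br.png

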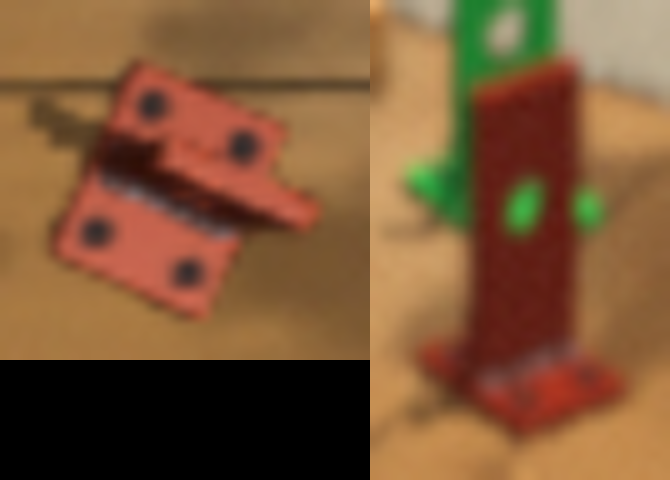

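The left crop (top view) gives the foot corners at about (135,60), (285,130), (205,320) and (55,250). The plate's top edge runs from (160,150) to (312,217). In the right crop (scene view) the bracket stands upright.

```bash
cat >> h.py <<'E'
from scipy.spatial.transform import Rotation as Ro
def tool():
    s=r.read_state(); return s["ee_pos"],Ro.from_quat(s["eef_rot"]),s
def go(p,yaw=None):  # print shift in tool frame cm and turn about tool z; yaw = world direction (deg) of tool y line
    x,R,s=tool(); print("t",s["time"],"tcp",x,"shift cm",R.inv().apply(np.array(p)-x)*100)
    y=R.apply([0,1,0]);z=R.apply([0,0,1]);print("tool y ang",np.degrees(np.arctan2(y[1],y[0])),"z",z)
E
python3 - <<'E'
from h import *
T=cam("top");S=cam("scene")
g=lambda L,z:np.array([onz(T,33.5*10/10+0+u/10+301.5,212+v/10,z) for u,v in L])
F=g([(135,60),(285,130),(205,320),(55,250)],.008);print(F[:,:2],"ctr",F.mean(0))
for i in range(4): print(np.linalg.norm(F[i]-F[(i+1)%4]))
e=(F[1]+F[2]-F[0]-F[3]);print("bracket y dir",np.degrees(np.arctan2(e[1],e[0])))
P=g([(158,148),(318,208),(305,228),(162,160)],.112);print(P[:,:2],P.mean(0))
e=P[1]+P[2]-P[0]-P[3];print("plate dir",np.degrees(np.arctan2(e[1],e[0])),np.linalg.norm(e)/2)
print("scene foot", [onz(S,300+(u-370)/10,192+v/10,.008)[:2] for u,v in((418,350),(522,435),(628,380))])
c=np.array([.5735,.0355]); m=onz(S,253.7,259.9,.016)[:2]-c; print("mark ang",np.degrees(np.arctan2(m[1],m[0])),np.linalg.norm(m))
for C,n in((S,"S"),):
    h=cv2.cvtColor(C[0],cv2.COLOR_BGR2HSV);mm=((h[...,0]>18)&(h[...,0]<32)&(h[...,1]>150)&(h[...,2]>90)).astype(np.uint8);mm[:250]=0;mm[272:]=0;mm[:,:240]=0;mm[:,268:]=0
    ys,xs=np.nonzero(mm);P=np.array([onz(S,x,y,.016)[:2] for x,y in zip(xs,ys)]);print(len(P),P.mean(0),P.min(0),P.max(0))
    m=P.mean(0)-c;print(np.degrees(np.arctan2(m[1],m[0])))
for p in((.5672,-.0759),(.4634,.0417),(.5808,.1459),(.6843,.0293)):
    d=np.array(p)-c;print("arm",np.degrees(np.arctan2(d[1],d[0])),np.linalg.norm(d))
go([.5,0,.2])
E
```

```text
[[ 0.4755 -0.2034]
 [ 0.457  -0.2422]
 [ 0.4077 -0.2207]
 [ 0.4262 -0.182 ]] ctr [ 0.4416 -0.2121  0.008 ]
0.04296773065156649
0.05373770530473261
0.04289709118655911
0.0537805212404534
bracket y dir -115.47004288763654
[[ 0.4503 -0.1927]
 [ 0.4357 -0.2306]
 [ 0.431  -0.2275]
 [ 0.4474 -0.1936]] [ 0.4411 -0.2111  0.112 ]
plate dir -113.34983292577782 0.03909846762051227
scene foot [array([ 0.4736, -0.2042]), array([ 0.4213, -0.1752]), array([ 0.4073, -0.2204])]
mark ang 176.07633105052614 0.065372258065816
12 [0.519  0.0379] [0.5098 0.0329] [0.5282 0.0428]
177.52517806196624
arm -93.23679831338374 0.11157799962358171
arm 176.77693866637316 0.11027443039979852
arm 86.21692750835936 0.11064108640102915
arm -3.202741557016743 0.11097333012936038
t 0.4 tcp [ 0.2695 -0.5639  0.2225] shift cm [ 45.1126 -40.9362   2.2516]
tool y ang -64.45830429634366 z [-0.0001  0.0001 -1.    ]
```

The empty arm points at about -93°, and the index mark is at about 176.7°, so the tree needs a quarter turn clockwise. I'll lift first, cross over to the arm's end, then turn the tool.

>>> move_arm --targets '[[[0,0,-3.2],[0,0,0],22],[[0,0,-3.2],[0,0,0],22],[[0,0,-3.2],[0,0,0],22],[[3.44,-2.27,-3.2],[0,0,0],22],[[3.44,-2.27,0],[0,0,0],22],[[3.44,-2.27,0],[0,0,0],22],[[3.44,-2.27,0],[0,0,0],22],[[3.44,-2.27,0],[0,0,0],22],[[3.44,-2.27,0],[0,0,0],22],[[3.44,-2.27,0],[0,0,0],22],[[3.44,-2.27,0],[0,0,0],22],[[3.44,-2.27,0],[0,0,0],22],[[3.44,-2.27,0],[0,0,0],22],[[3.44,-2.27,0],[0,0,0],22],[[3.44,-2.27,0],[0,0,0],22],[[3.44,-2.27,0],[0,0,0],22],[[3.44,-2.27,0],[0,0,0],22],[[0,0,0],[0,0,-0.18],22],[[0,0,0],[0,0,-0.18],22],[[0,0,0],[0,0,-0.18],22]]'

```text
time: 2.9
ee_pos: [0.567, -0.0694, 0.3505]
eef_rot: [0.88, 0.476, -0.0, 0.0]
ft_force: [-0.4, -0.6, 0.1]
width: 0.019
grip_force: 0.0
```

>>> move_arm --targets '[[[0,0,0],[0,0,-0.18],22],[[0,0,0],[0,0,-0.18],22],[[0,0,0],[0,0,-0.17],22],[[0,0,0],[0,0,0],22]]'

```text
time: 3.4
ee_pos: [0.567, -0.0696, 0.3506]
eef_rot: [0.727, 0.687, 0.0, 0.0]
ft_force: [-0.4, -0.1, 0.1]
width: 0.0191
grip_force: 0.0
```

```bash
python3 - <<'E'
from h import *
go([.5675,-.0693,.158])
E
```

```text
t 3.4 tcp [ 0.567  -0.0696  0.3506] shift cm [ 0.0334  0.0478 19.2573]
tool y ang -3.2188066234753623 z [ 0.0001 -0.     -1.    ]
```

>>> move_arm --targets '[[[0,0.05,4],[0,0,0],22],[[0,0,4],[0,0,0],22],[[0,0,4],[0,0,0],22],[[0,0,3],[0,0,0],22],[[0,0,1.5],[0,0,0],22],[[0,0,0.8],[0,0,0],22],[[0,0,0.5],[0,0,0],22]]'

```text
time: 4.28
ee_pos: [0.568, -0.0696, 0.1731]
eef_rot: [0.727, 0.687, 0.0, 0.0]
ft_force: [0.5, -0.1, -0.2]
width: 0.0195
grip_force: 0.0
```

>>> move_arm --targets '[[[0,0,0.5],[0,0,0],22],[[0,0,0.5],[0,0,0],22],[[0,0,0.4],[0,0,0],22],[[0,0,0],[0,0,0],22]]'

```text
time: 4.78
ee_pos: [0.5674, -0.0695, 0.1583]
eef_rot: [0.726, 0.687, -0.0, -0.0]
ft_force: [-0.8, 0.4, 0.7]
width: 0.0194
grip_force: 0.0
```

>>> move_arm --targets '[[[0.01,-0.28,0],[0,0,0.0262],22],[[0.01,-0.28,0],[0,0,0.0262],22],[[0.01,-0.28,0],[0,0,0.0262],22],[[0.01,-0.28,0],[0,0,0.0262],22],[[0.01,-0.28,0],[0,0,0.0262],22],[[0.01,-0.28,0],[0,0,0.0262],22]]'

```text
time: 5.52
ee_pos: [0.5507, -0.0669, 0.1588]
eef_rot: [0.779, 0.628, -0.0, 0.0]
ft_force: [1.1, -0.5, 0.2]
width: 0.0197
grip_force: 0.3
```

>>> move_arm --targets '[[[0.014,-0.55,0],[0,0,0.0524],22],[[0.014,-0.55,0],[0,0,0.0524],22],[[0.014,-0.55,0],[0,0,0.0524],22],[[0.014,-0.55,0],[0,0,0.0524],22],[[0.014,-0.55,0],[0,0,0.0524],22],[[0.014,-0.55,0],[0,0,0.0524],22],[[0.014,-0.55,0],[0,0,0.0524],22],[[0.014,-0.55,0],[0,0,0.0524],22],[[0.014,-0.55,0],[0,0,0.0524],22],[[0.014,-0.55,0],[0,0,0.0524],22],[[0.014,-0.55,0],[0,0,0.0524],22],[[0.014,-0.55,0],[0,0,0.0524],22],[[0.014,-0.55,0],[0,0,0.0524],22],[[0.014,-0.55,0],[0,0,0.0524],22],[[0.014,-0.55,0],[0,0,0.0524],22],[[0.014,-0.55,0],[0,0,0.0524],22],[[0.014,-0.55,0],[0,0,0.0524],22],[[0.014,-0.55,0],[0,0,0.0524],22],[[0.014,-0.55,0],[0,0,0.0524],22],[[0.014,-0.55,0],[0,0,0.0524],22]]'

```text
time: 8.02
ee_pos: [0.4727, 0.0034, 0.1587]
eef_rot: [0.988, 0.153, -0.0, 0.0]
ft_force: [1.7, -1.0, 0.7]
width: 0.0192
grip_force: 0.7
```

```bash
python3 - <<'E'
from h import *
go([.4687,.0415,.158])
x,R,s=tool();d=x[:2]-[.5735,.0355];print(np.degrees(np.arctan2(d[1],d[0])),np.linalg.norm(d),s["ft_force"])
E
```

```text
t 8.025 tcp [0.4727 0.0034 0.1587] shift cm [ 0.776  -3.7522  0.0643]
tool y ang -72.37305233766841 z [-0.0001 -0.0006 -1.    ]
-162.3362721204825 0.10582201248669604 [ 1.7286 -0.9778  0.6644]
```

>>> move_arm --targets '[[[0.01,-0.28,0],[0,0,0.0262],22],[[0.01,-0.28,0],[0,0,0.0262],22],[[0.01,-0.28,0],[0,0,0.0262],22],[[0.01,-0.28,0],[0,0,0.0262],22],[[0.01,-0.28,0],[0,0,0.0262],22],[[0.01,-0.28,0],[0,0,0.0262],22],[[0.01,-0.28,0],[0,0,0.0262],22],[[0.01,-0.28,0],[0,0,0.0262],22],[[0.01,-0.28,0],[0,0,0.0262],22],[[0.01,-0.28,0],[0,0,0.0262],22],[[0.01,-0.28,0],[0,0,0.0262],22],[[0.01,-0.28,0],[0,0,0.0262],22],[[0.01,-0.28,0],[0,0,0.0262],22],[[0.01,-0.28,0],[0,0,0.0262],22],[[0.0,0,0],[0,0,0],22],[[0.0,0,0],[0,0,0],22]]'

```text
time: 10.02
ee_pos: [0.469, 0.0424, 0.1586]
eef_rot: [1.0, -0.028, 0.0, -0.0]
ft_force: [-0.1, -0.6, 0.4]
width: 0.0189
grip_force: 0.0
```

```bash
python3 - <<'E'
from h import *
go([.4687,.0415,.158])
x,R,s=tool();d=x[:2]-[.5735,.0355];print(np.degrees(np.arctan2(d[1],d[0])),np.linalg.norm(d),s["ft_force"])
E
```

```text
t 10.025 tcp [0.469  0.0424 0.1586] shift cm [-0.0247  0.0938  0.0596]
tool y ang -93.19925934461352 z [ 0.0002  0.     -1.    ]
176.20977510163436 0.10472987809795554 [-0.0927 -0.605   0.3935]
```

>>> move_arm --targets '[[[0,0,-1],[0,0,0],22],[[0,0,-2.5],[0,0,0],22],[[0,0,-3.5],[0,0,0],22],[[0,0,-2],[0,0,0],22],[[-0.16,3.19,0],[0,0,0],50],[[-0.16,3.19,0],[0,0,0],50],[[-0.16,3.19,0],[0,0,0],50],[[-0.16,3.19,0],[0,0,0],50],[[-0.16,3.19,0],[0,0,0],50],[[-0.16,3.19,0],[0,0,0],50],[[-0.16,3.19,0],[0,0,0],50],[[-0.16,3.19,0],[0,0,0],50],[[0,0,0],[0,0,-0.171],50],[[0,0,0],[0,0,-0.171],50],[[0,0,0],[0,0,-0.171],50],[[0,0,0],[0,0,-0.171],50],[[0,0,0],[0,0,-0.171],50],[[0,0,0],[0,0,-0.171],50],[[0,0,0],[0,0,-0.171],50],[[0,0,0],[0,0,0],50]]'

```text
time: 12.52
ee_pos: [0.4419, -0.2118, 0.2492]
eef_rot: [0.842, 0.54, 0.0, 0.0]
ft_force: [0.3, -0.6, 0.6]
width: 0.0432
grip_force: 0.0
```

```bash
python3 - <<'E'
from h import *
go([.4413,-.2115,.085])
T=cam("top");S=cam("scene")
b=T[0][110:225,195:315];a=S[0][180:285,190:310]
w=np.zeros((600,800,3),np.uint8);w[:383,:400]=cv2.resize(b,(400,383),interpolation=cv2.INTER_CUBIC);w[:350,400:]=cv2.resize(a,(400,350),interpolation=cv2.INTER_CUBIC)
cv2.imwrite("pics/c1.png",w[:390])
E
```

```text
t 12.525 tcp [ 0.4419 -0.2118  0.2492] shift cm [ 0.0015 -0.0782 16.4167]
tool y ang -24.696293243919797 z [ 0.0006 -0.0002 -1.    ]
```

View pics/c1.png

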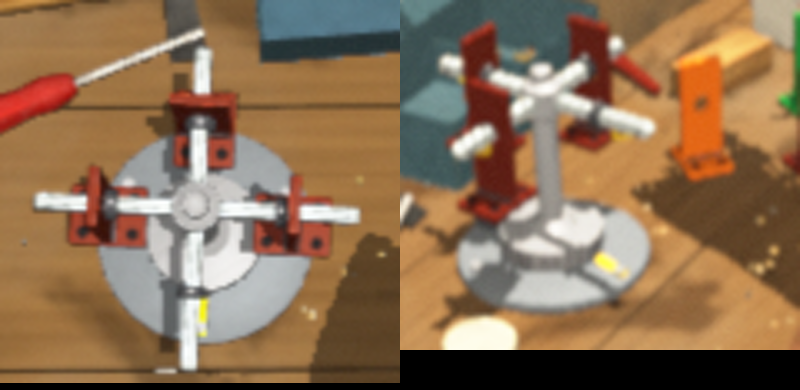

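The empty arm now stands over the yellow mark, with its tip at crop pixel (188,370) and the mark at (203,317). In the scene view it points towards the mark too. I'll go down and grip.

>>> move_arm --targets '[[[0,-0.08,4],[0,0,0],50],[[0,0,4],[0,0,0],50],[[0,0,4],[0,0,0],50],[[0,0,2.5],[0,0,0],50],[[0,0,1.2],[0,0,0],50],[[0,0,0.7],[0,0,0],50],[[0,0,0],[0,0,0],50],[[0,0,0],[0,0,0],8],[[0,0,0],[0,0,0],4],[[0,0,0],[0,0,0],4],[[0,0,0],[0,0,0],4]]' --grip_force 25

```text
time: 14.0
ee_pos: [0.4411, -0.2114, 0.0847]
eef_rot: [0.842, 0.54, 0.0, 0.0]
ft_force: [0.0, 0.1, 0.5]
width: 0.0114
grip_force: 0.0
```

```bash
python3 - <<'E'
from h import *
go([.4413,-.2115,.085])
T=cam("top")
h=cv2.cvtColor(T[0],cv2.COLOR_BGR2HSV)
m=((h[...,1]<60)&(h[...,2]>205))
k=10/3;L=[]
for v in list(range(202,221)):
    xs=[u for u in range(244,262) if m[v,u]]
    if len(xs)>2:
        p=onz(T,np.mean(xs),v,.17);L.append(p[:2]);print(v,xs[0],xs[-1],p[:2])
L=np.array(L);q=np.polyfit(L[:,0],L[:,1],1);print(q,"ang",180+np.degrees(np.arctan(q[0])),"y at .44,.4615,.5065",np.polyval(q,[.44,.4615,.5065,.5735]))
E
```

```text
t 14.0 tcp [ 0.4411 -0.2114  0.0847] shift cm [ 0.0015  0.0181 -0.0333]
tool y ang -24.636301489887057 z [ 0.0002 -0.0002 -1.    ]
202 250 254 [0.5068 0.04  ]
203 250 254 [0.5045 0.0401]
204 250 254 [0.5023 0.0401]
205 250 253 [0.5    0.0412]
206 250 254 [0.4977 0.0401]
207 250 256 [0.4954 0.0378]
208 250 256 [0.4931 0.0378]
209 249 255 [0.4909 0.0409]
210 249 253 [0.4886 0.0424]
211 250 253 [0.4863 0.0413]
212 250 253 [0.4841 0.0413]
213 250 253 [0.4818 0.0413]
214 250 253 [0.4795 0.0413]
215 250 253 [0.4772 0.0413]
216 250 253 [0.475  0.0413]
217 250 253 [0.4727 0.0413]
218 250 253 [0.4704 0.0413]
219 250 253 [0.4682 0.0414]
[-0.0509  0.0655] ang 177.08619047976313 y at .44,.4615,.5065 [0.0431 0.042  0.0397 0.0363]
```

>>> move_arm --targets '[[[0,0,0],[0,0,0],4],[[0,0,0],[0,0,0],4],[[0,0,0],[0,0,0],4]]'

```text
time: 14.42
ee_pos: [0.441, -0.2113, 0.0844]
eef_rot: [0.842, 0.54, -0.0, -0.0]
ft_force: [0.1, 0.6, -2.0]
width: 0.0076
grip_force: 25.0
```

>>> move_arm --targets '[[[0,0,-0.5],[0,0,0],4],[[0,0,-1.5],[0,0,0],4],[[0,0,-4],[0,0,0],4],[[0,0,-4],[0,0,0],4],[[0,0,-3],[0,0,0],4],[[2.265,-1.173,0],[0,0,0],4],[[2.265,-1.173,0],[0,0,0],4],[[2.265,-1.173,0],[0,0,0],4],[[2.265,-1.173,0],[0,0,0],4],[[2.265,-1.173,0],[0,0,0],4],[[2.265,-1.173,0],[0,0,0],4],[[2.265,-1.173,0],[0,0,0],4],[[2.265,-1.173,0],[0,0,0],4],[[2.265,-1.173,0],[0,0,0],4],[[2.265,-1.173,0],[0,0,0],4],[[0,0,0],[0,0,-0.125],4],[[0,0,0],[0,0,-0.125],4],[[0,0,0],[0,0,-0.124],4],[[0,0,0],[0,0,0],4],[[0,0,0],[0,0,0],4]]'

```text
time: 16.92
ee_pos: [0.429, 0.0434, 0.2151]
eef_rot: [0.728, 0.686, 0.0, 0.0]
ft_force: [-0.6, 0.8, -1.4]
width: 0.0076
grip_force: 25.0
```

```bash
python3 - <<'E'
from h import *
go([.4287,.0436,.1824]); print(r.read_state()["ft_force"])
T=cam("top");S=cam("scene")
b=T[0][110:270,195:315]
a=S[0][170:290,200:320]
w=np.zeros((590,800,3),np.uint8);w[:533,:400]=cv2.resize(b,(400,533),interpolation=cv2.INTER_CUBIC);w[:400,400:]=cv2.resize(a,(400,400),interpolation=cv2.INTER_CUBIC)
cv2.imwrite("pics/d1.png",w[:540])
E
```

```text
t 16.925 tcp [0.429  0.0434 0.2151] shift cm [ 0.0146 -0.0297  3.2659]
tool y ang -3.359408906652958 z [ 0.0007 -0.0003 -1.    ]
[-0.5673  0.7604 -1.4283]
```

View pics/d1.png

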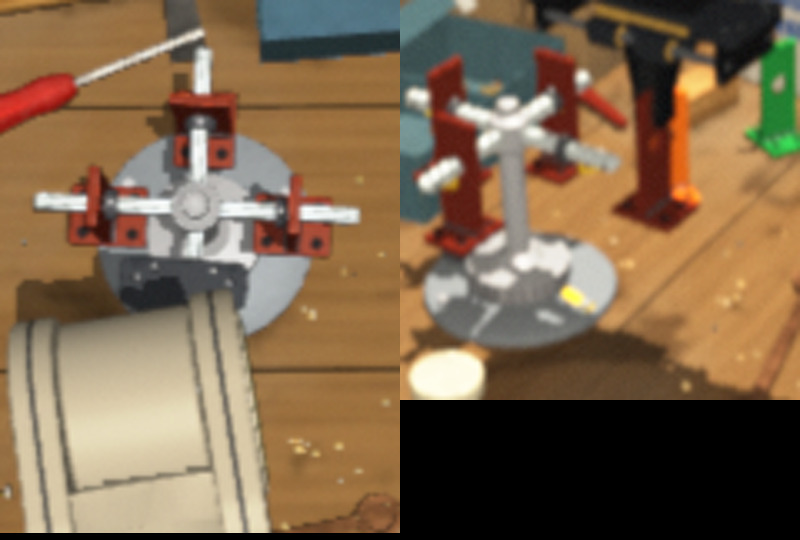

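Only the scene view is clear now. The bracket hangs straight with its foot at about (655,212), and the arm's tip is at (615,160), level with the slot. I'll lower it to slot height and feel my way in.

>>> move_arm --targets '[[[0,0,1.5],[0,0,0],4],[[0,0,1.2],[0,0,0],4],[[0,0,0.5],[0,0,0],4],[[0,0.8,0],[0,0,0],4],[[0,0.8,0],[0,0,0],4],[[0,0.6,0],[0,0,0],4],[[0,0.2,0],[0,0,0],4],[[0,0.1,0],[0,0,0],4],[[0,0.1,0],[0,0,0],4]]'

```text
time: 18.15
ee_pos: [0.4548, 0.0419, 0.1826]
eef_rot: [0.727, 0.687, -0.0, 0.0]
ft_force: [0.0, 0.2, -1.0]
width: 0.0078
grip_force: 25.0
```

```bash
python3 - <<'E'
from h import *
go([.5065,.0393,.1784]); print(r.read_state()["ft_force"])
S=cam("scene")
a=S[0][175:275,210:310]
cv2.imwrite("pics/e1.png",cv2.resize(a,(600,600),interpolation=cv2.INTER_CUBIC))
E
```

```text
t 18.15 tcp [0.4548 0.0419 0.1826] shift cm [0.0272 5.1758 0.4187]
tool y ang -3.207535669436142 z [ 0.0001 -0.0002 -1.    ]
[ 0.0075  0.2302 -1.0425]
```

View pics/e1.png

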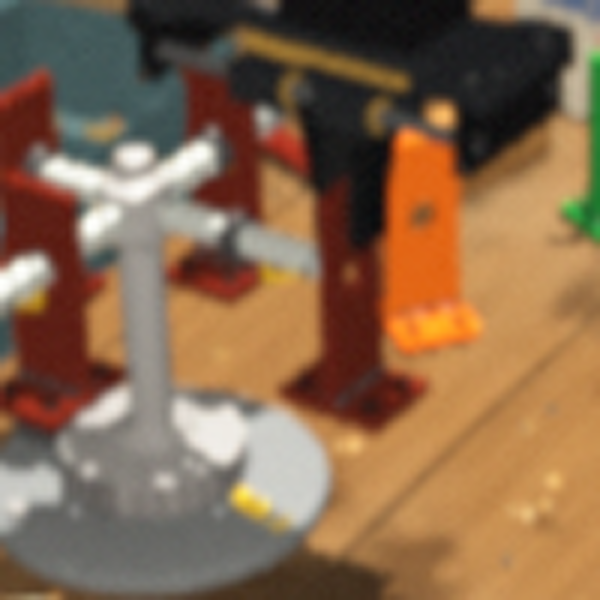

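The slot is at (352,272), in line with the arm tip at (318,258). I'll move in millimetre by millimetre.

>>> move_arm --targets '[[[0.03,0.1,0],[0,0,0],4],[[0,0.1,0],[0,0,0],4],[[0,0.1,0],[0,0,0],4],[[0,0.1,0],[0,0,0],4],[[0,0.1,0],[0,0,0],4]]'

```text
time: 18.82
ee_pos: [0.4599, 0.0419, 0.1825]
eef_rot: [0.727, 0.687, 0.0, 0.0]
ft_force: [-0.3, 0.8, -3.0]
width: 0.0077
grip_force: 25.0
```

>>> move_arm --targets '[[[0,0.1,0],[0,0,0],4],[[0,0.1,0],[0,0,0],4],[[0,0.1,0],[0,0,0],4]]'

```text
time: 19.2
ee_pos: [0.4629, 0.0418, 0.1826]
eef_rot: [0.727, 0.687, 0.0, 0.0]
ft_force: [-0.1, -1.0, -1.9]
width: 0.0076
grip_force: 25.0
```

>>> move_arm --targets '[[[0,0.15,0],[0,0,0],4],[[0,0.15,0],[0,0,0],4],[[0,0.15,0],[0,0,0],4],[[0,0.15,0],[0,0,0],4]]'

```text
time: 19.7
ee_pos: [0.469, 0.0415, 0.1825]
eef_rot: [0.727, 0.687, -0.0, 0.0]
ft_force: [0.3, -0.0, -1.6]
width: 0.008
grip_force: 25.0
```

It's inside the slot with no contact force. Now I'll lower it gently onto the arm.

>>> move_arm --targets '[[[0,0,0.1],[0,0,0],4],[[0,0,0.1],[0,0,0],4],[[0,0,0.05],[0,0,0],4],[[0,0,0.05],[0,0,0],4],[[0,0,0],[0,0,0],4]]'

```text
time: 20.32
ee_pos: [0.4689, 0.0414, 0.1797]
eef_rot: [0.727, 0.687, 0.0, 0.0]
ft_force: [-1.5, -0.3, 0.9]
width: 0.008
grip_force: 25.0
```

>>> move_arm --targets '[[[0,0,0.05],[0,0,0],4],[[0,0,0],[0,0,0],4]]'

```text
time: 20.58
ee_pos: [0.469, 0.0414, 0.1794]
eef_rot: [0.727, 0.687, 0.0, 0.0]
ft_force: [-1.0, -0.8, 5.4]
width: 0.0074
grip_force: 25.0
```

>>> move_arm --targets '[[[0,0,0.05],[0,0,0],4],[[0,0,0],[0,0,0],4]]'

```text
time: 20.82
ee_pos: [0.4692, 0.0417, 0.1792]
eef_rot: [0.727, 0.687, 0.0, 0.0]
ft_force: [-2.7, 0.0, 7.7]
width: 0.0077
grip_force: 25.0
```

>>> move_arm --targets '[[[0,0,-0.08],[0,0,0],4],[[0,0,0],[0,0,0],4]]'

```text
time: 21.08
ee_pos: [0.469, 0.0417, 0.1794]
eef_rot: [0.727, 0.687, 0.0, 0.0]
ft_force: [-0.6, 1.4, 2.0]
width: 0.0081
grip_force: 25.0
```

>>> move_arm --targets '[[[0,0.1,0],[0,0,0],4],[[0,0.1,0],[0,0,0],4],[[0,0.1,0],[0,0,0],4],[[0,0.1,0],[0,0,0],4],[[0,0,0],[0,0,0],4]]'

```text
time: 21.7
ee_pos: [0.4717, 0.0415, 0.1792]
eef_rot: [0.726, 0.687, -0.001, -0.001]
ft_force: [-7.1, 1.6, 7.6]
width: 0.0079
grip_force: 25.0
```

>>> move_arm --targets '[[[0,0,-0.05],[0,0,0],4],[[0,0,0],[0,0,0],4]]'

```text
time: 21.95
ee_pos: [0.4718, 0.0415, 0.1794]
eef_rot: [0.726, 0.687, -0.001, -0.001]
ft_force: [-4.9, 0.8, 3.6]
width: 0.0078
grip_force: 25.0
```

>>> move_arm --targets '[[[0,0,-0.05],[0,0,0],4],[[0,0,0],[0,0,0],4]]'

```text
time: 22.2
ee_pos: [0.4727, 0.0413, 0.18]
eef_rot: [0.727, 0.687, -0.0, -0.0]
ft_force: [-1.1, 0.8, -0.6]
width: 0.008
grip_force: 25.0
```

```bash
python3 - <<'E'
from h import *
go([.5065,.0393,.1784]); s=r.read_state(); print(s["ft_force"],s["torque"],s["eef_rot"])
E
```

```text
t 22.2 tcp [0.4727 0.0413 0.18  ] shift cm [-0.0084  3.3852  0.1617]
tool y ang -3.2033599904022805 z [-0.0004  0.0001 -1.    ]
[-1.0725  0.8286 -0.6487] [ 0.3405  0.1647 -0.0176] [ 0.7266  0.6871 -0.0001 -0.0002]
```

Friction on the arm is high, so I'll slide with only a light load on it.

>>> move_arm --targets '[[[0,0.1,0],[0,0,0],4],[[0,0.1,0],[0,0,0],4],[[0,0.1,0],[0,0,0],4],[[0,0.1,0],[0,0,0],4],[[0,0,0],[0,0,0],4]]'

```text
time: 22.82
ee_pos: [0.477, 0.0409, 0.1804]
eef_rot: [0.727, 0.687, 0.0, 0.0]
ft_force: [-0.1, 0.7, -0.1]
width: 0.0081
grip_force: 25.0
```

>>> move_arm --targets '[[[0,0.1,0],[0,0,0],4],[[0,0.1,0],[0,0,0],4],[[0,0.1,0],[0,0,0],4],[[0,0.1,0],[0,0,0],4],[[0,0,0],[0,0,0],4]]'

```text
time: 23.45
ee_pos: [0.481, 0.0408, 0.1804]
eef_rot: [0.727, 0.687, 0.0, 0.0]
ft_force: [-0.3, 1.1, -1.4]
width: 0.0078
grip_force: 25.0
```

>>> move_arm --targets '[[[0,0,0.04],[0,0,0],4],[[0,0,0],[0,0,0],4]]'

```text
time: 23.7
ee_pos: [0.481, 0.0408, 0.1801]
eef_rot: [0.727, 0.687, 0.0, 0.0]
ft_force: [-1.2, 0.1, 1.4]
width: 0.0078
grip_force: 25.0
```

>>> move_arm --targets '[[[0,0.1,0],[0,0,0],4],[[0,0.1,0],[0,0,0],4],[[0,0.1,0],[0,0,0],4]]'

```text
time: 24.08
ee_pos: [0.4837, 0.0407, 0.1799]
eef_rot: [0.727, 0.687, -0.0, -0.0]
ft_force: [-1.7, 2.4, 1.5]
width: 0.008
grip_force: 25.0
```

>>> move_arm --targets '[[[0,0.1,0],[0,0,0],4],[[0,0.1,0],[0,0,0],4],[[0,0,0],[0,0,0],4]]'

```text
time: 24.45
ee_pos: [0.4857, 0.0406, 0.1798]
eef_rot: [0.727, 0.687, -0.0, -0.0]
ft_force: [-2.8, 1.6, 0.1]
width: 0.0077
grip_force: 25.0
```

>>> move_arm --targets '[[[0,0.1,0],[0,0,0],4],[[0,0.1,0],[0,0,0],4],[[0,0,0],[0,0,0],4]]'

```text
time: 24.82
ee_pos: [0.4873, 0.0405, 0.1797]
eef_rot: [0.727, 0.687, -0.0, -0.0]
ft_force: [-4.7, 1.7, 0.7]
width: 0.008
grip_force: 25.0
```

>>> move_arm --targets '[[[0,0.1,0],[0,0,0],4],[[0,0.1,0],[0,0,0],4],[[0,0,0],[0,0,0],4]]'

```text
time: 25.2
ee_pos: [0.4892, 0.0404, 0.1797]
eef_rot: [0.727, 0.687, -0.001, -0.0]
ft_force: [-4.8, 1.7, 1.2]
width: 0.008
grip_force: 25.0
```

>>> move_arm --targets '[[[0,0.1,0],[0,0,0],4],[[0,0,0],[0,0,0],4]]'

```text
time: 25.45
ee_pos: [0.4902, 0.0403, 0.1797]
eef_rot: [0.727, 0.687, -0.001, -0.0]
ft_force: [-5.0, 1.1, 1.4]
width: 0.0078
grip_force: 25.0
```

>>> move_arm --targets '[[[0,0.1,0],[0,0,0],4],[[0,0.1,0],[0,0,0],4],[[0,0.1,0],[0,0,0],4]]'

```text
time: 25.82
ee_pos: [0.493, 0.0401, 0.1796]
eef_rot: [0.727, 0.687, -0.001, -0.001]
ft_force: [-6.9, 3.3, 1.6]
width: 0.0077
grip_force: 25.0
```

>>> move_arm --targets '[[[0,0.1,0],[0,0,0],4],[[0,0.1,0],[0,0,0],4],[[0,0.1,0],[0,0,0],4]]'

```text
time: 26.2
ee_pos: [0.496, 0.04, 0.1796]
eef_rot: [0.727, 0.687, -0.001, -0.001]
ft_force: [-6.5, 1.5, 2.2]
width: 0.0074
grip_force: 25.0
```

>>> move_arm --targets '[[[0,0.1,-0.02],[0,0,0],4],[[0,0.1,0],[0,0,0],4],[[0,0.1,0],[0,0,0],4]]'

```text
time: 26.58
ee_pos: [0.4992, 0.0398, 0.1797]
eef_rot: [0.727, 0.687, -0.001, -0.001]
ft_force: [-4.7, 1.8, 1.2]
width: 0.0078
grip_force: 25.0
```

>>> move_arm --targets '[[[0,0.1,0],[0,0,0],4],[[0,0.1,0],[0,0,0],4],[[0,0.1,0],[0,0,0],4]]'

```text
time: 26.95
ee_pos: [0.5025, 0.0396, 0.1798]
eef_rot: [0.727, 0.687, -0.0, -0.0]
ft_force: [-3.5, 0.7, -0.6]
width: 0.0078
grip_force: 25.0
```

>>> move_arm --targets '[[[0,0.1,0],[0,0,0],4],[[0,0.1,0],[0,0,0],4],[[0,0,0],[0,0,0],4]]'

```text
time: 27.32
ee_pos: [0.505, 0.0394, 0.1801]
eef_rot: [0.727, 0.687, 0.0, 0.0]
ft_force: [-1.1, 1.6, -3.1]
width: 0.0081
grip_force: 25.0
```

>>> move_arm --targets '[[[0,0.05,0],[0,0,0],4],[[0,0.05,0],[0,0,0],4],[[0,0,0],[0,0,0],4]]'

```text
time: 27.7
ee_pos: [0.5059, 0.0393, 0.1801]
eef_rot: [0.727, 0.687, 0.0, 0.0]
ft_force: [-1.4, 1.8, -3.7]
width: 0.0081
grip_force: 25.0
```

The push dropped off at about r = 69 mm, so the catch has probably sprung back. I'll feel for the collar.

>>> move_arm --targets '[[[0,0.05,0],[0,0,0],4],[[0,0,0],[0,0,0],4]]'

```text
time: 27.95
ee_pos: [0.5064, 0.0393, 0.1801]
eef_rot: [0.727, 0.687, 0.0, 0.0]
ft_force: [-0.8, 1.1, -2.9]
width: 0.0077
grip_force: 25.0
```

>>> move_arm --targets '[[[0,0.04,0],[0,0,0],4],[[0,0,0],[0,0,0],4]]'

```text
time: 28.2
ee_pos: [0.5068, 0.0393, 0.1802]
eef_rot: [0.727, 0.687, 0.0, 0.0]
ft_force: [-1.5, 2.1, -4.8]
width: 0.0078
grip_force: 25.0
```

>>> move_arm --targets '[[[0,0.04,0.03],[0,0,0],4],[[0,0,0],[0,0,0],4]]'

```text
time: 28.45
ee_pos: [0.5071, 0.0393, 0.1799]
eef_rot: [0.727, 0.687, -0.0, 0.0]
ft_force: [-2.8, 0.8, -1.8]
width: 0.0079
grip_force: 25.0
```

```bash
python3 - <<'E'
from h import *
s=r.read_state(); print(s["ft_force"],s["torque"],s["time"])
S=cam("scene")
a=S[0][185:265,215:295]
cv2.imwrite("pics/f1.png",cv2.resize(a,(600,600),interpolation=cv2.INTER_CUBIC))
E
```

```text
[-2.8075  0.8215 -1.8234] [0.2459 0.5447 0.0396] 28.45
```

View pics/f1.png

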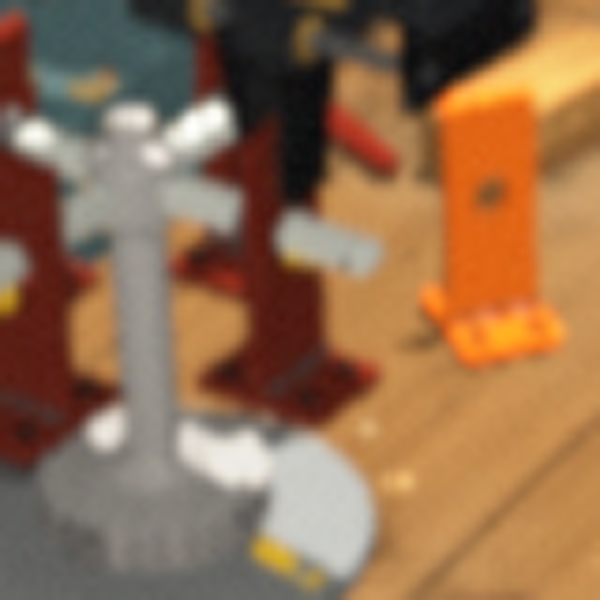

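The bracket sits on the arm near the collar, and yellow catch shows at (297,258) outside the plate. I'll push a little further until the collar is felt.

>>> move_arm --targets '[[[0,0.04,0],[0,0,0],4],[[0,0,0],[0,0,0],4]]'

```text
time: 28.75
ee_pos: [0.5075, 0.0393, 0.1799]
eef_rot: [0.727, 0.687, -0.0, 0.0]
ft_force: [-3.6, 1.4, -1.2]
width: 0.0077
grip_force: 25.0
```

>>> move_arm --targets '[[[0,0.04,0],[0,0,0],4],[[0,0,0],[0,0,0],4]]'

```text
time: 29.0
ee_pos: [0.5078, 0.0393, 0.1798]
eef_rot: [0.727, 0.687, -0.0, -0.0]
ft_force: [-2.9, 1.8, -1.0]
width: 0.0077
grip_force: 25.0
```

>>> move_arm --targets '[[[0,0.05,0],[0,0,0],4],[[0,0,0],[0,0,0],4]]'

```text
time: 29.25
ee_pos: [0.509, 0.0392, 0.1801]
eef_rot: [0.727, 0.687, 0.001, 0.001]
ft_force: [-0.7, 0.2, -1.1]
width: 0.0079
grip_force: 25.0
```

>>> move_arm --targets '[[[0,0.05,0],[0,0,0],4],[[0,0,0],[0,0,0],4]]'

```text
time: 29.5
ee_pos: [0.5093, 0.0391, 0.1801]
eef_rot: [0.727, 0.687, 0.0, 0.0]
ft_force: [0.7, 1.5, -0.2]
width: 0.0081
grip_force: 25.0
```

A snap just now: it moved forward 1.2 mm as the force vanished, which is the catch dropping. I'll carry on to the collar.

>>> move_arm --targets '[[[0,0.05,0],[0,0,0],4],[[0,0,0],[0,0,0],4]]'

```text
time: 29.75
ee_pos: [0.5095, 0.0391, 0.18]
eef_rot: [0.727, 0.687, 0.0, 0.0]
ft_force: [-1.5, 1.1, 0.3]
width: 0.008
grip_force: 25.0
```

>>> move_arm --targets '[[[0,0.04,0],[0,0,0],4],[[0,0,0],[0,0,0],4]]'

```text
time: 30.0
ee_pos: [0.5097, 0.0391, 0.1799]
eef_rot: [0.727, 0.687, -0.0, 0.0]
ft_force: [-1.1, 0.7, 1.9]
width: 0.0078
grip_force: 25.0
```

>>> move_arm --targets '[[[0,0.05,0],[0,0,0],4],[[0,0,0],[0,0,0],4]]'

```text
time: 30.25
ee_pos: [0.51, 0.0392, 0.1798]
eef_rot: [0.727, 0.687, -0.0, -0.0]
ft_force: [-4.7, 0.3, 3.2]
width: 0.0082
grip_force: 25.0
```

>>> move_arm --targets '[[[0,0.04,0],[0,0,0],4],[[0,0,0],[0,0,0],4]]'

```text
time: 30.5
ee_pos: [0.5101, 0.0392, 0.1798]
eef_rot: [0.727, 0.687, -0.001, -0.0]
ft_force: [-6.4, 1.2, 4.6]
width: 0.0074
grip_force: 25.0
```

That's the collar, a hard rise at x ≈ 0.510. I'll relax into the middle of the play, open the fingers a little and withdraw upward.

>>> move_arm --targets '[[[0,-0.07,-0.02],[0,0,0],4],[[0,-0.07,-0.02],[0,0,0],4],[[0,0,0],[0,0,0],4]]'

```text
time: 30.88
ee_pos: [0.5096, 0.0391, 0.1802]
eef_rot: [0.727, 0.687, 0.0, 0.0]
ft_force: [0.8, 1.2, -1.8]
width: 0.0078
grip_force: 25.0
```

>>> move_arm --targets '[[[0,0,0],[0,0,0],20],[[0,0,0],[0,0,0],20],[[0,0,0],[0,0,0],20],[[0,0,0],[0,0,0],20]]'

```text
time: 31.38
ee_pos: [0.5093, 0.0391, 0.1803]
eef_rot: [0.727, 0.687, -0.0, 0.0]
ft_force: [-0.2, 0.3, 0.1]
width: 0.0172
grip_force: 0.0
```

Now straight up, then back clear of the tree so the cameras can see it.

>>> move_arm --targets '[[[0,0,-0.5],[0,0,0],20],[[0,0,-1],[0,0,0],20],[[0,0,-2.5],[0,0,0],20],[[0,0,-4],[0,0,0],20],[[0,0,-4],[0,0,0],20],[[0,0,-3],[0,0,0],20],[[-4,0,0],[0,0,0],20],[[-4,0,0],[0,0,0],20],[[-4,0,0],[0,0,0],20],[[-4,0,0],[0,0,0],20],[[-4,0,0],[0,0,0],20],[[-4,0,0],[0,0,0],20],[[0,0,0],[0,0,0],20],[[0,0,0],[0,0,0],20]]'

```text
time: 33.12
ee_pos: [0.4961, -0.1997, 0.3308]
eef_rot: [0.726, 0.687, 0.0, 0.0]
ft_force: [-0.1, -0.0, -0.2]
width: 0.0175
grip_force: 0.0
```

```bash
python3 - <<'E'
from h import *
T=cam("top");S=cam("scene")
b=T[0][130:230,200:300];a=S[0][180:280,200:300]
w=np.hstack([cv2.resize(i,(400,400),interpolation=cv2.INTER_CUBIC) for i in(b,a)])
cv2.imwrite("pics/g1.png",w)
E
```

```text
(no output)
```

View pics/g1.png

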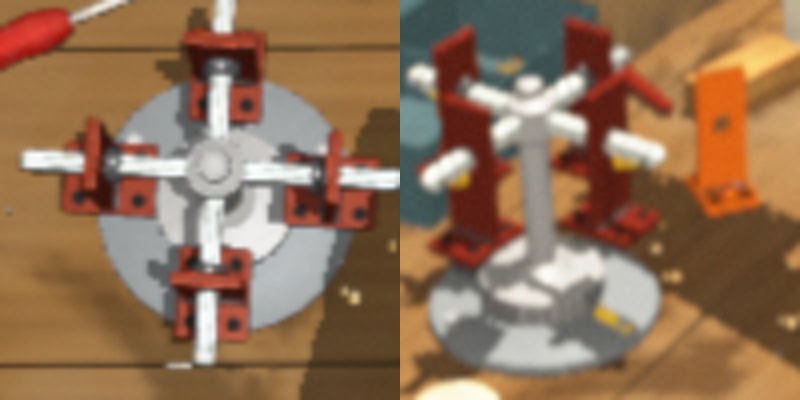

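The bracket hangs upright on the front arm (top panel, plate at about (210,283)), placed like the other three, and the catch is down at (622,160). I'm handing the job in.

```bash
python3 -c "
from bench import r
print(r.close_job())"
```

```text
the job is handed in; nothing more can be done
None
```

The job is handed in (no verdict was returned): the empty arm is indexed over the yellow mark, and the bracket hangs on it against the collar with the catch snapped down in front. The gripper is clear of the tree.

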